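# Turn a drying tile over on the hinged turning board

### The arm

A 6-joint arm with a two-finger parallel gripper is mounted at the origin on a cart in front of the work surface, level with it; the furniture and walls round the work are solid. World frame = base frame: x ahead of the robot, y to its left, z up, the work surface at z = 0. Lengths are in m, angles in degrees, forces in N, time in s.
With the tool pointing down it reaches from about 0.35 to 0.925 m from the base axis. Payload 6.4 kg.
Tool frame: the origin (TCP) lies at the very end of the fingers, on their centre line; the grasp point (between the pads) lies 19 mm behind it; z points along the fingers, y is the direction in which the jaws open and shut (so a half turn about z gives the same grasp; the last joint's range is limited). The gripper opens to 85 mm and grips with 20 to 120 N. Pads are 22 mm wide; open, the fingers measure 114 mm over their backs; the gripper's body (76 mm by 85 mm) begins 54 mm behind the grasp point. The pads swing forward as they close: fully open they stand 13 mm farther back than shut.
Start: joints at [-82.741, 14.043, 89.255, -0, 76.702, -9.975], TCP at [0.193, -0.621, 0.231] pointing down, gripper open.
Joint ranges: [-179.41, 179.41], [-58.25, 129.5], [7.25, 145.43], [-54.29, 234.29], [11.92, 165.04], [-157.13, 157.13]. Speed limits (degrees/s): [147.25, 147.25, 180, 180, 180, 180].

### API

Orientations are given as a 3x3 rotation matrix whose columns are the frame's x, y, z axes.
In Python, from workcell import arm gives the robot as it stands. The module is installed in compiled form; this text tells all that it offers.
- The arm moves only by the tool servo_tool, never from a script. Its argument "increments" is a list of rows, each a list of 5 numbers: the shift along the tool's x, y, z in cm, then the turn about the tool's z in degrees, then the gripper command: -1 is shut, 1 is fully open, values between are in proportion. A call has 1 to 8 rows; each row shifts and turns the commanded pose from where the row before left it, along the tool's axes as they then stand; what a row does not reach is not made up. A row lasts 1/8 s, in which the tool goes at most 62.5 mm and 10.7 degrees, less where a joint would pass 70% of its speed; a pose out of reach is approached as far as the arm can. A call with a gripper value outside its range is refused whole. The fingers move at their own pace and stop on an object; the grip force is fixed at half the most. Time passes only in rows, so rows that do not move let the fingers close. It gives the time, the measured TCP pose, the force and the opening at its end, in the units of the state.
- arm.observe(): the state, without advancing time (a new reading comes with each control period).
- arm.read_camera(name): name is "scene" or "top" or "wrist"; returns the picture (400x640x3 uint8, red, green, blue); there is no depth.
- arm.calibration(name): a dict with "fx", "fy", "cx", "cy" (pixels), "R" (3x3) and "t" (3): a world point X has camera coordinates R X + t; the wrist camera has in their place "hand_eye" (4x4, takes a point from camera to tool coordinates, whose origin is the TCP and whose axes are the flange's). Camera axes: x right, y down, z forward; pixel columns grow to the right and rows downward; lengths in m; the calibration is good to about 2 mm. The wrist camera is an equidistant fisheye: a pixel r from the principal point sees the ray r / f radians off the axis. A picture is of the moment at which its call begins: read the wrist's pose just before it. calibration takes no time and is no camera call.
- arm.finish_job(): hands the job in, once; it reports no verdict.
The state is a dict: "clock": time; "q": joint angles; "qvel": joint speeds; "effort": joint torques, N m; "eef_pos": TCP position; "tcp_rot": TCP orientation; "force": force on the tool from outside, world axes, zero at the start; "torque": the same for the moment, N m; "opening": finger opening in m.
Only numpy, scipy, OpenCV 4.12 (cv2) and the standard library are available. Lean on these libraries where they do the work, as an engineer would, in place of code of your own. Each camera call takes 0.05 s, during which the arm holds its last target. There are 200 camera calls.

### The job

Turn the soft clay tile over with the hinged turning board, so that it ends patterned side down on the leaf that is empty now, with both leaves lying flat again. First put the red rubber rib, left on that empty leaf, into the open tool tin; then raise the empty leaf to about 60 degrees, swing the tile's own leaf up past upright until the tile falls over against the raised one, and lower them both gently. Never touch the tile with the robot or let it slap down, and leave the brush crock, the glaze jar and the cup where they stand.

Things in the scene. Friction and masses are not known exactly. Their poses are not given: they have to be found in the camera images.
- turning_board: Two-leaf tile turner, fixed: plywood base 136 x 262 x 18 mm, two hinged canvas-faced leaves open like a book. Origin: centre of its underside on the bench; x along the hinges, away from the robot, y to the left leaf (turned up to 0.3 rad). Hinge axes parallel to x at y = 14 and -14 mm, z = 50 mm; between them a channel 20 mm wide, floor at z = 46 mm, where the tile's edge stands as it goes over.
- leaf_left (a joint): angle of the left leaf (on the board's +y side): 0 = flat open, 1.57 = upright, stop at 1.95 leaning over the other side. Stiff friction hinge (about 0.5 N m): the leaf stays where it is left, also with the tile on it.
- leaf_right (a joint): the same for the right leaf (on the board's -y side): 0 = flat open, 1.57 = upright, stop at 1.95.
- leaf_left_grip (a point): middle of the left leaf's handle: a black round sleeve, diameter 14 mm, 50 mm long, parallel to the hinge, out of the leaf's outer end on the robot's side (12 mm of bare rod between leaf and sleeve). 100 mm from the hinge axis, at x = -99 mm of the board, 49 mm above the bench when flat. Moves with the leaf.
- leaf_right_grip (a point): the same for the right leaf.
- leaf_left_mid (a point): point on the grey canvas face of the left leaf, mid-width, 55 mm from the hinge axis. Each leaf is 124 mm wide (along the hinge), reaches from 4 to 112 mm out from its hinge axis and is 10 mm thick; when flat its top is 54 mm above the bench. Moves with the leaf.
- leaf_right_mid (a point): the same for the right leaf.
- tile: square soft clay tile 96 x 96 x 10 mm, about 0.2 kg: blue face with white flower and border, plain red-brown back with combed stripes. Origin at its centre, z out of the patterned face. It starts patterned side up on either leaf, inner edge 1 to 12 mm outside that leaf's hinge axis, turned by up to 0.1 rad.
- rib: red kidney-shaped rubber throwing rib, 43 x 92 x 9 mm, lying flat on the other leaf. Origin at the centre of its underside, long side along its y.
- tool_tin: mottled grey metal tool tin, fixed, lid standing open at its far (+x) side, either left or right of the board. Inside 112 (x) x 216 (y) mm, rim 58 mm above the bench, inner floor at 2 mm. Origin at the centre of its underside; x away from the robot when unturned. The open lid stands up to 185 mm above the bench, 60 to 95 mm beyond the origin in x.
- brush_crock: grey-blue crock with brushes, 94 x 86 mm, 249 mm tall, loose, near the board. Origin at the centre of its underside.
- glaze_jar: white glaze jar with a red lid, diameter 65 mm, 91 mm tall, loose, near the board. Origin at the centre of its underside.
- cup: small unglazed clay cup, diameter 66 mm, 52 mm tall, loose, near the board. Origin at the centre of its underside.
Things that resemble listed ones, but are neither listed nor needed, are in the scene too. Leave any white look-alike of the rib alone. What is shaped like the tile but purple is not meant.

How it is judged:
By the outcome, as a careful person would: the job done as asked, in the order asked, and still so for the second after the job is handed in, with the robot touching nothing.
It also fails if it takes over 72 s, if anything falls off the work surface, if the arm or the gripper's body presses on something with over 40 N, if the wrist force passes 120 N, or if a joint passes its speed limit or range.

## Working session

There is one attempt and no reset: what is moved stays moved. The work goes in short steps, Python scripts to look and compute and a tool call to move; the robot and the scene stay as the last step left them, time stands still between calls to the robot, and variables do not carry over. Pictures are saved under pics/ and viewed, on a budget of 10 in all, crops included, one or two more only if the job needs it, and the job is handed in when it is done.

Besides the shell and the picture viewer there is one more tool, called as a command line: name --pt "numbers of a row" for each row, then --argument value for the rest. servo_tool: Moves the arm, as the interface text tells. Its arguments: {"type":"object","properties":{"increments":{"type":"array","items":{"type":"array","items":{"type":"number"}}}},"required":["increments"]}

```bash
mkdir -p pics; python3 - <<'E'
from workcell import arm
import cv2,json
s=arm.observe();print(s['clock'],s['eef_pos'],s['tcp_rot'],s['force'],s['opening'])
for n in ['top','scene']:
    im=arm.read_camera(n);cv2.imwrite(f'pics/{n}0.png',im[:,:,::-1]);print(n,arm.calibration(n))
print(arm.calibration('wrist'))
E
```

```text
0.0 [ 0.19251624 -0.62024703  0.23016741] [[ 9.55104318e-01  2.96269623e-01 -2.30130740e-04]
 [ 2.96269491e-01 -9.55102366e-01  1.96441595e-03]
 [ 3.62198358e-04 -1.94440287e-03 -9.99998044e-01]] [-0.83195729 -0.27487953 -0.66663505] 0.08553328665975671
top {'fx': 453.7517582596811, 'fy': 453.7517582596811, 'cx': 313.60987713335373, 'cy': 205.76449786726806, 'R': array([[-0.02100727, -0.99975037, -0.00760852],
       [-0.99867847,  0.02134056, -0.04675356],
       [ 0.04690426,  0.0066163 , -0.99887748]]), 't': array([0.0210721 , 0.53892713, 1.42256158])}
scene {'fx': 382.1931334429631, 'fy': 382.1931334429631, 'cx': 319.38227360442994, 'cy': 203.73890034216862, 'R': array([[-0.86224829, -0.5063046 ,  0.01354765],
       [-0.29253436,  0.47600061, -0.82936546],
       [ 0.41346285, -0.71908211, -0.5585422 ]]), 't': array([0.45438511, 0.22647155, 1.10301082])}
{'fx': 309.70691628693146, 'fy': 309.70691628693146, 'cx': 317.90145492241146, 'cy': 201.799133127085, 'hand_eye': array([[-1.38687960e-03, -9.55022632e-01, -2.96529677e-01,
         7.51782691e-02],
       [ 9.99998979e-01, -1.42630069e-03, -8.33938337e-05,
         7.05637981e-05],
       [-3.43297483e-04, -2.96529490e-01,  9.55023635e-01,
        -1.40688312e-01],
       [ 0.00000000e+00,  0.00000000e+00,  0.00000000e+00,
         1.00000000e+00]])}
```

View pics/top0.png

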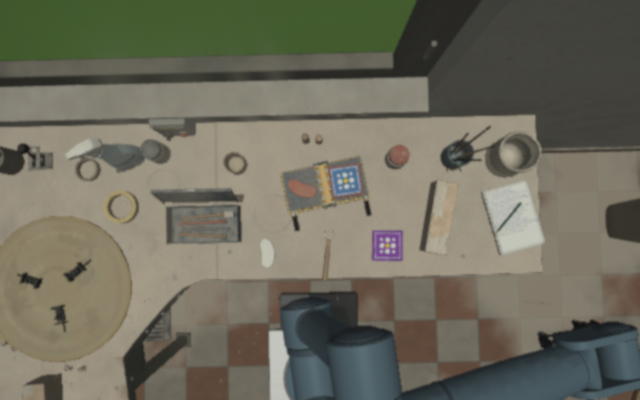

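View pics/scene0.png

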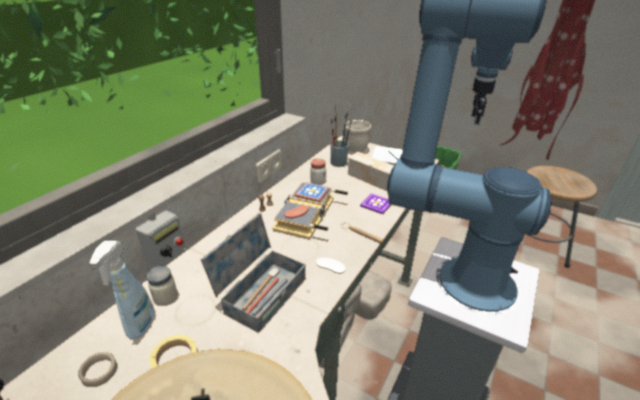

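The top picture shows the tile on the right leaf (345,181), the red rib on the left leaf (300,187), the tin on the left (205,220), and handles at about (296,223) and (367,208). I'll enlarge the board for exact pixels.

```bash
python3 - <<'E'
import cv2
im=cv2.imread('pics/top0.png')
c=im[130:260,150:390];cv2.imwrite('pics/c1.png',cv2.resize(c,None,fx=3.3,fy=3.3,interpolation=cv2.INTER_CUBIC))
E
cat > h.py <<'E'
import numpy as np,cv2
from workcell import arm
def ray(name,u,v):
    c=arm.calibration(name)
    if name=='wrist':
        s=arm.observe();x,y=(u-c['cx']),(v-c['cy']);r=np.hypot(x,y);th=r/c['fx']
        d=np.array([np.sin(th)*x/r,np.sin(th)*y/r,np.cos(th)]);H=c['hand_eye']
        R=np.array(s['tcp_rot']);return R@H[:3,3]+s['eef_pos'],R@H[:3,:3]@d
    R,t=c['R'],c['t'];return -R.T@t,R.T@np.array([(u-c['cx'])/c['fx'],(v-c['cy'])/c['fy'],1])
def at(name,u,v,z):
    o,d=ray(name,u,v);return o+d*(z-o[2])/d[2]
E
```

```text
(no output)
```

View pics/c1.png

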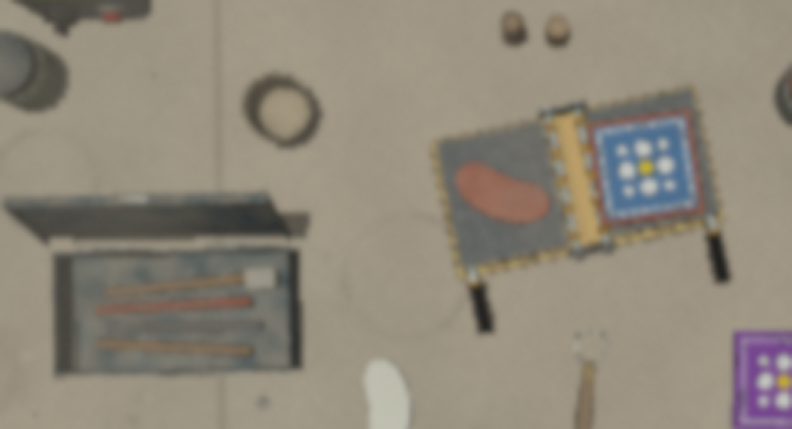

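The enlarged crop shows sleeve middles at (481,307) and (717,257), the rib centre at (502,194) running from (460,175) to (548,212), and the tin interior from about (70,255) to (295,370).

```bash
python3 - <<'E'
from h import *
P=lambda u,v,z:at('top',150+u/3.3,130+v/3.3,z)
L=P(481,307,.049);Rr=P(717,257,.049);print('L',L,'R',Rr)
d=(L-Rr)[:2];y=d/np.linalg.norm(d);x=np.array([y[1],-y[0]]);print('dist',np.linalg.norm(d),'yaw',np.degrees(np.arctan2(-y[0],y[1])))
B=(L+Rr)[:2]/2+.099*x;print('board',B)
for n,u,v,z in [('rib',502,194,.062),('ribA',460,175,.06),('ribB',548,212,.06),('tile',647,168,.064),('tinc',178,312,.03),('tin1',55,255,.058),('tin2',300,250,.058),('tin3',302,370,.058),('tin4',55,375,.058),('hinge1',562,108,.05),('hinge2',592,245,.05),('cup',283,108,.05)]:
    p=P(u,v,z);q=p[:2]-B;print(n,p.round(3),'board',round(q@x,3),round(q@y,3))
E
```

```text
L [0.48552425 0.06547236 0.049     ] R [ 0.52750015 -0.15567567  0.049     ]
dist 0.22509648224093262 yaw 10.747408509587675
board [ 0.60377563 -0.02664017]
rib [0.59  0.043 0.062] board -0.001 0.071
ribA [0.608 0.082 0.06 ] board 0.025 0.106
ribB [0.572 0.001 0.06 ] board -0.026 0.033
tile [ 0.611 -0.091  0.064] board -0.005 -0.065
tinc [0.487 0.353 0.03 ] board -0.044 0.395
tin1 [0.542 0.46  0.058] board 0.03 0.49
tin2 [0.542 0.232 0.058] board -0.013 0.266
tin3 [0.431 0.232 0.058] board -0.122 0.286
tin4 [0.431 0.461 0.058] board -0.079 0.511
hinge1 [ 0.67  -0.014  0.05 ] board 0.068 -0.0
hinge2 [ 0.541 -0.039  0.05 ] board -0.064 -0.001
cup [0.676 0.248 0.05 ] board 0.122 0.256
```

servo_tool --pt "2 -1.8 0 0 1" --pt "4 -3.6 0 0 1" --pt "4.3 -3.8 0 0 1" --pt "4.3 -3.8 0 0 1" --pt "4.3 -3.8 0 0 1" --pt "4.3 -3.8 0 0 1" --pt "4.3 -3.8 0 0 1" --pt "4.3 -3.8 0 0 1"

```text
clock: 1.1
eef_pos: [0.4133, -0.2554, 0.231]
tcp_rot: [[0.955, 0.296, -0.0], [0.296, -0.955, 0.0], [0.0, -0.0, -1.0]]
force: [0.9, 0.0, 0.9]
opening: 0.0856
```

servo_tool --pt "4.3 -3.8 0 0 1" --pt "4.3 -3.8 0 0 1" --pt "4.3 -3.8 0 0 1" --pt "4.3 -3.8 0.5 0 1" --pt "4.3 -3.8 1 -9 1" --pt "0 0 1 -10 1" --pt "0 0 0.5 -10 1" --pt "0 0 0 -10 0.6"

```text
clock: 2.1
eef_pos: [0.5611, -0.0116, 0.2]
tcp_rot: [[0.551, 0.835, -0.002], [0.835, -0.551, 0.0], [-0.001, -0.002, -1.0]]
force: [0.3, -0.2, -0.2]
opening: 0.0698
```

servo_tool --pt "0 0 0 -10 0.5" --pt "0 0 0 0 0.5" --pt "0 0 0 0 0.5"

```text
clock: 2.48
eef_pos: [0.5617, -0.0121, 0.2011]
tcp_rot: [[0.405, 0.914, -0.0], [0.914, -0.405, 0.0], [-0.0, -0.0, -1.0]]
force: [0.4, -0.6, 0.5]
opening: 0.0641
```

```bash
cat >> h.py <<'E'
def go(x,y,z,yaw):
    s=arm.observe();R=np.array(s['tcp_rot']);d=R.T@(np.array([x,y,z])-s['eef_pos'])
    now=np.degrees(np.arctan2(R[1,0],R[0,0]));print('tool cm',(100*d).round(2),'turn',round(now-yaw,1),'pos',np.round(s['eef_pos'],4),'yaw',round(now,1),'F',np.round(s['force'],1),'t',round(s['clock'],2),'op',round(s['opening'],4))
def shot(n,c='wrist',box=None,f=1):
    im=arm.read_camera(c)[:,:,::-1]
    if box: im=im[box[1]:box[3],box[0]:box[2]]
    cv2.imwrite(f'pics/{n}.png',cv2.resize(im,None,fx=f,fy=f,interpolation=cv2.INTER_CUBIC))
E
python3 -c "
from h import *
go(.59,.043,.1,66);shot('w1')"
```

```text
tool cm [ 6.19  0.36 10.11] turn 0.1 pos [ 0.5617 -0.0121  0.2011] yaw 66.1 F [ 0.4 -0.6  0.5] t 2.48 op 0.0641
```

View pics/w1.png

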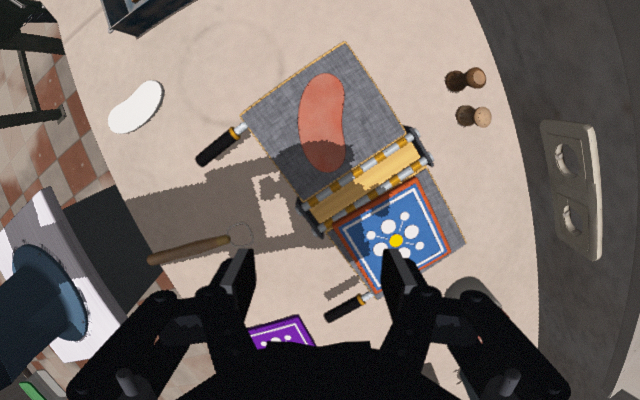

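The wrist view shows the rib from (324,74) to (324,172) with its middle at about (321,122), the left sleeve from (199,162) to (236,133), and the right sleeve from (328,318) to (368,296).

```bash
python3 -c "
from h import *
for n,u,v,z in [('ribtop',324,74,.06),('ribbot',324,172,.06),('mid',321,122,.06),('l',301,122,.06),('r',344,118,.06),('L1',199,162,.049),('L2',236,133,.049),('R1',328,318,.049),('R2',368,296,.049),('leafc',240,110,.054),('leafc2',345,42,.054),('leafin',409,128,.054),('tile',396,241,.064)]: print(n,at('wrist',u,v,z).round(4))
"
```

```text
ribtop [0.6096 0.0835 0.06  ]
ribbot [0.5732 0.0011 0.06  ]
mid [0.5894 0.0446 0.06  ]
l [0.573  0.0519 0.06  ]
r [0.6099 0.0396 0.06  ]
L1 [0.4626 0.0606 0.049 ]
L2 [0.511  0.0691 0.049 ]
R1 [ 0.5073 -0.1627  0.049 ]
R2 [ 0.5615 -0.1525  0.049 ]
leafc [0.5255 0.0869 0.054 ]
leafc2 [0.6401 0.1046 0.054 ]
leafin [0.6643 0.0071 0.054 ]
tile [ 0.6118 -0.0915  0.064 ]
```

servo_tool --pt "2 0.1 2 0 0.5" --pt "2.3 0.2 3 0 0.5" --pt "2 0.1 4 0 0.5" --pt "0 0 3 0 0.5" --pt "0 0 1.2 0 0.5" --pt "0 0 0.9 0 0.5" --pt "0 0 0.5 0 0.5" --pt "0 0 0 0 0.5"

```text
clock: 3.52
eef_pos: [0.5913, 0.0437, 0.0559]
tcp_rot: [[0.403, 0.915, 0.001], [0.915, -0.403, -0.0], [0.0, 0.001, -1.0]]
force: [0.6, -0.2, 0.5]
opening: 0.0642
```

```bash
python3 -c "
from h import *
go(.591,.044,.055,66)"
```

```text
tool cm [ 0.01 -0.04  0.09] turn 0.2 pos [0.5913 0.0437 0.0559] yaw 66.2 F [ 0.6 -0.2  0.5] t 3.52 op 0.0642
```

servo_tool --pt "0 0 0.3 0 0.2" --pt "0 0 0.1 0 0" --pt "0 0 0 0 -0.2" --pt "0 0 0 0 -0.3" --pt "0 0 0 0 -0.3"

```text
clock: 4.15
eef_pos: [0.5918, 0.0438, 0.0527]
tcp_rot: [[0.403, 0.915, 0.002], [0.915, -0.403, -0.0], [0.0, 0.002, -1.0]]
force: [-1.2, -0.7, 5.9]
opening: 0.0401
```

servo_tool --pt "0 0 -0.05 0 -1" --pt "0 0 -0.05 0 -1" --pt "0 0 -0.5 0 -1" --pt "0 0 -1.5 0 -1" --pt "0 0 -3 0 -1" --pt "0 0 -4 0 -1" --pt "0 0 -4 0 -1" --pt "0 0 -2 0 -1"

```text
clock: 5.15
eef_pos: [0.5919, 0.0439, 0.2057]
tcp_rot: [[0.403, 0.915, 0.004], [0.915, -0.403, -0.0], [0.001, 0.004, -1.0]]
force: [0.6, -0.4, 1.0]
opening: 0.0398
```

```bash
python3 -c "
from h import *
go(.485,.347,.17,90)
shot('w2')"
```

```text
tool cm [ 23.43 -22.01   3.51] turn -23.8 pos [0.5919 0.0439 0.2057] yaw 66.2 F [ 0.6 -0.4  1. ] t 5.15 op 0.0398
```

View pics/w2.png

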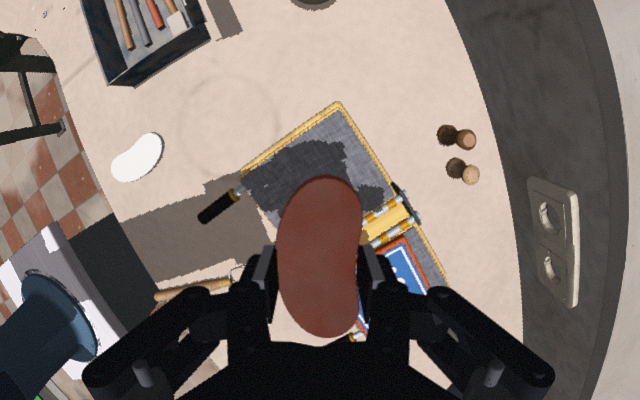

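The rib is held between the fingers and the board is otherwise undisturbed. Now to the tin.

servo_tool --pt "0 -3 0 0 -1" --pt "1 -4 0 0 -1" --pt "2 -4 0 0 -1" --pt "3 -4 0 0 -1" --pt "4 -4 0 0 -1" --pt "4 -3 0 0 -1" --pt "5 -0.9 0 0 -1" --pt "4 0 0 -8 -1"

```text
clock: 6.2
eef_pos: [0.4729, 0.3484, 0.2008]
tcp_rot: [[0.266, 0.964, -0.002], [0.964, -0.266, -0.001], [-0.002, -0.002, -1.0]]
force: [-0.3, -0.1, -0.5]
opening: 0.0399
```

servo_tool --pt "0 0 0 -8 -1" --pt "0 0 1 -8 -1" --pt "0 0 1 0 -1"

```text
clock: 6.58
eef_pos: [0.4732, 0.3465, 0.1805]
tcp_rot: [[-0.003, 1.0, -0.002], [1.0, 0.003, -0.001], [-0.001, -0.002, -1.0]]
force: [-0.1, -1.1, -0.3]
opening: 0.04
```

```bash
python3 -c "
from h import *
go(.475,.347,.06,90)"
```

```text
tool cm [ 0.06  0.2  12.05] turn 0.2 pos [0.4732 0.3465 0.1805] yaw 90.2 F [-0.1 -1.1 -0.3] t 6.58 op 0.04
```

servo_tool --pt "0 0.6 1 0 -1" --pt "0 0.6 3 0 -1" --pt "0 0 4 0 -1" --pt "0 0 3 0 -1" --pt "0 0 1.5 0 -1" --pt "0 0 1 0 -1" --pt "0 0 0.5 0 -1" --pt "0 0 0 0 -1"

```text
clock: 7.58
eef_pos: [0.4864, 0.347, 0.0428]
tcp_rot: [[-0.004, 1.0, 0.001], [1.0, 0.004, 0.0], [0.0, 0.001, -1.0]]
force: [0.5, 0.1, -0.8]
opening: 0.0401
```

servo_tool --pt "0 0 0 0 0.1" --pt "0 0 0 0 0.3" --pt "0 0 0 0 0.3" --pt "0 0 -0.5 0 0.3" --pt "0 0 -2 0 0.3" --pt "0 0 -4 0 0.3" --pt "0 0 -5 0 0.3" --pt "0 0 -5 0 0.3"

```text
clock: 8.57
eef_pos: [0.486, 0.3468, 0.2106]
tcp_rot: [[-0.004, 1.0, 0.002], [1.0, 0.004, 0.001], [0.001, 0.002, -1.0]]
force: [0.1, -0.2, -0.1]
opening: 0.0554
```

```bash
python3 -c "
from h import *
go(.487,.065,.2,11)
shot('w3')"
```

```text
tool cm [-2.818e+01 -2.000e-02  1.030e+00] turn 79.2 pos [0.486  0.3468 0.2106] yaw 90.2 F [ 0.1 -0.2 -0.1] t 8.57 op 0.0554
```

View pics/w3.png

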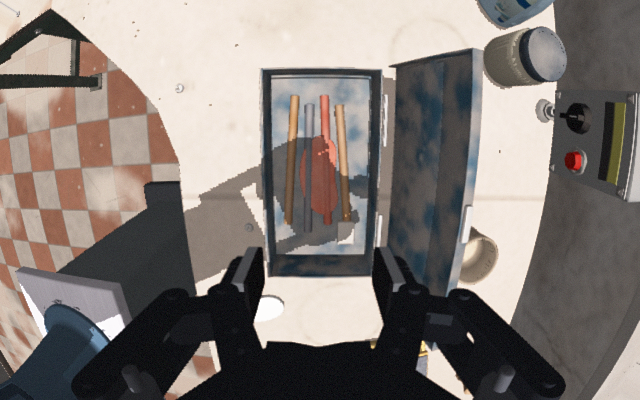

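The rib lies inside the tin, at about (320,180). Next I'll take the left handle.

servo_tool --pt "-3 0 0 0 0" --pt "-5 0 0 0 0" --pt "-5 0 0 0 0" --pt "-5 0 0 0 0" --pt "-5 0 0 0 0" --pt "-5.2 0 0 0 0" --pt "0 0 1 10 0" --pt "0 0 1 10 0"

```text
clock: 9.62
eef_pos: [0.4876, 0.0639, 0.1886]
tcp_rot: [[0.345, 0.939, 0.003], [0.939, -0.345, -0.0], [0.001, 0.002, -1.0]]
force: [0.7, 0.2, -0.3]
opening: 0.0428
```

servo_tool --pt "0 0 1 10 0" --pt "0 0 1 10 0" --pt "0 0 1 10 0" --pt "0 0 1 10 0" --pt "0 0 1 10 0" --pt "0 0 1 9.2 0" --pt "0 0 0 0 0" --pt "0 0 0 0 0"

```text
clock: 10.62
eef_pos: [0.4876, 0.0647, 0.1283]
tcp_rot: [[0.981, 0.194, 0.002], [0.194, -0.981, -0.0], [0.002, 0.0, -1.0]]
force: [0.8, 0.5, 0.5]
opening: 0.0425
```

```bash
python3 -c "
from h import *
go(.4865,.065,.03,11)
shot('w4')"
```

```text
tool cm [-0.12 -0.05  9.83] turn 0.2 pos [0.4876 0.0647 0.1283] yaw 11.2 F [0.8 0.5 0.5] t 10.62 op 0.0425
```

View pics/w4.png

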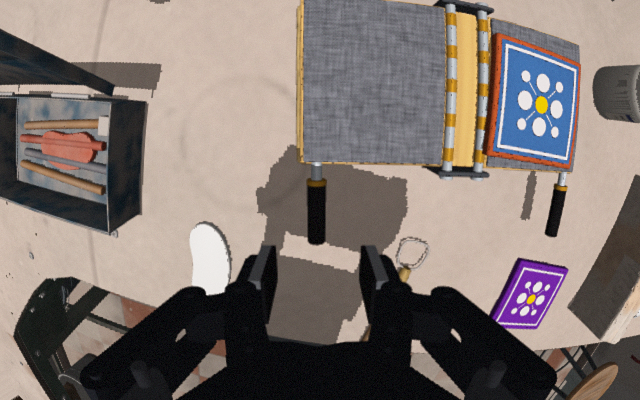

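The sleeve is at (317,185)–(317,243), pointing at the fingers. The hinge rods run from (451,12) to (449,168) and from (485,18) to (480,168), and the right sleeve from (561,184) to (552,236).

```bash
python3 -c "
from h import *
for n,u,v,z in [('L1',317,187,.049),('L2',317,243,.049),('h1',451,12,.05),('h1b',449,168,.05),('h2',485,18,.05),('h2b',480,168,.05),('R1',561,184,.049),('R2',552,236,.049)]: print(n,at('wrist',u,v,z).round(4))
"
```

```text
L1 [0.5056 0.0688 0.049 ]
L2 [0.4614 0.0602 0.049 ]
h1 [ 0.6591 -0.0029  0.05  ]
h1b [ 0.5406 -0.0272  0.05  ]
h2 [ 0.6655 -0.0322  0.05  ]
h2b [ 0.5469 -0.0545  0.05  ]
R1 [ 0.5548 -0.1523  0.049 ]
R2 [ 0.5041 -0.1649  0.049 ]
```

servo_tool --pt "-0.2 0 2 0 0" --pt "0 0 3 0 0" --pt "0 0 3 0 0" --pt "0 0 1.3 0 0" --pt "0 0 0.5 0 0" --pt "0 0 0 0 -0.3" --pt "0 0 0 0 -0.6" --pt "0 0 0 0 -1"

```text
clock: 11.68
eef_pos: [0.4858, 0.0657, 0.0305]
tcp_rot: [[0.982, 0.19, 0.001], [0.19, -0.982, 0.003], [0.002, -0.003, -1.0]]
force: [-0.7, 7.3, 4.8]
opening: 0.0117
```

servo_tool --pt "0 0 0 0 -1" --pt "0 0 0 0 -1" --pt "0 0 0 0 -1"

```text
clock: 12.05
eef_pos: [0.4858, 0.0657, 0.0305]
tcp_rot: [[0.982, 0.191, 0.001], [0.191, -0.982, 0.003], [0.002, -0.002, -1.0]]
force: [-0.8, 5.9, 4.1]
opening: 0.0121
```

servo_tool --pt "0 0.04 -0.87 0 -1" --pt "0 0.11 -0.86 0 -1" --pt "0 0.19 -0.85 0 -1" --pt "0 0.26 -0.83 0 -1" --pt "0 0.33 -0.81 0 -1" --pt "0 0.4 -0.77 0 -1" --pt "0 0.47 -0.74 0 -1" --pt "0 0 0 0 -1"

```text
clock: 13.05
eef_pos: [0.4886, 0.0507, 0.0881]
tcp_rot: [[0.982, 0.19, 0.0], [0.19, -0.982, 0.009], [0.002, -0.009, -1.0]]
force: [-3.5, 18.0, 7.0]
opening: 0.012
```

```bash
python3 -c "
from h import *
go(.4858,.0657,.0305,11)"
```

```text
tool cm [ 0.   -1.47  5.77] turn -0.1 pos [0.4886 0.0507 0.0881] yaw 10.9 F [-3.5 18.   7. ] t 13.05 op 0.012
```

servo_tool --pt "0 0.45 -0.69 0 -1" --pt "0 0.52 -0.64 0 -1" --pt "0 0.58 -0.59 0 -1" --pt "0 0.65 -0.53 0 -1" --pt "0 0.7 -0.47 0 -1" --pt "0 0.5 -0.25 0 -1" --pt "0 0 0 0 -1" --pt "0 0 0 0 -1"

```text
clock: 14.05
eef_pos: [0.4948, 0.0194, 0.1226]
tcp_rot: [[0.982, 0.191, -0.002], [0.191, -0.982, 0.013], [0.0, -0.014, -1.0]]
force: [-15.2, 26.5, 29.9]
opening: 0.0116
```

```bash
python3 -c "
from h import *
go(.4858,.0657,.0305,11)"
```

```text
tool cm [ 0.   -4.59  9.27] turn -0.0 pos [0.4948 0.0194 0.1226] yaw 11.0 F [-15.2  26.5  29.9] t 14.05 op 0.0116
```

servo_tool --pt "0 0 0 0 -0.6" --pt "0 0 0 0 -0.4" --pt "0 0 0 0 -0.3" --pt "0 0 0 0 -0.3"

```text
clock: 14.55
eef_pos: [0.495, 0.0131, 0.1182]
tcp_rot: [[0.982, 0.191, -0.0], [0.191, -0.982, -0.0], [-0.0, 0.0, -1.0]]
force: [0.1, 0.5, 0.1]
opening: 0.03
```

```bash
python3 -c "
from h import *
go(.4858,.0657,.0305,11)
im=arm.read_camera('wrist')[:,:,::-1]
a=arm.read_camera('top')[130:260,270:390,::-1]
b=arm.read_camera('scene')[160:260,250:390,::-1]
cv2.imwrite('pics/w5.png',np.vstack([im[:, :],np.hstack([cv2.resize(a,(240,200)),cv2.resize(b,(400,200))])]))"
```

```text
tool cm [ 0.1  -5.34  8.77] turn 0.0 pos [0.495  0.0131 0.1182] yaw 11.0 F [0.1 0.5 0.1] t 14.55 op 0.03
```

View pics/w5.png

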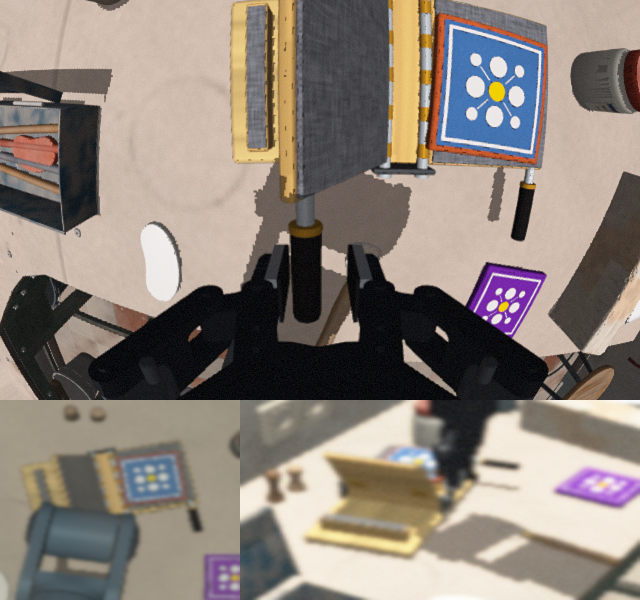

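The wrist view shows the raised left leaf edge-on, with its sleeve from (305,230) to (308,320), slightly left of the middle between the fingers. The tile is untouched. I'll compute the leaf's angle.

```bash
cat >> h.py <<'E'
yw=np.radians(11.2);X=np.array([np.cos(yw),np.sin(yw)]);Y=np.array([-X[1],X[0]])
B=np.array([.4845,.065])+.099*X-.114*Y
def bd(p): q=np.array(p)[:2]-B;return np.array([q@X,q@Y])
E
python3 -c "
from h import *
print(B)
for u,v in [(305,235),(308,320)]:
  for t in (50,54,58,62,66):
    a=np.radians(t);z=.05+.1*np.sin(a);print(u,t,bd(at('wrist',u,v,z)).round(4),round(.014+.1*np.cos(a),4))
print('tcp',bd(arm.observe()['eef_pos']))
"
```

```text
[ 0.60375728 -0.02759969]
305 50 [-0.0807  0.0669] 0.0783
305 54 [-0.0789  0.0667] 0.0728
305 58 [-0.0772  0.0665] 0.067
305 62 [-0.0757  0.0664] 0.0609
305 66 [-0.0743  0.0662] 0.0547
308 50 [-0.1311  0.0665] 0.0783
308 54 [-0.1276  0.0663] 0.0728
308 58 [-0.1244  0.0661] 0.067
308 62 [-0.1216  0.066 ] 0.0609
308 66 [-0.1191  0.0658] 0.0547
tcp [-0.09877108  0.06105732]
```

servo_tool --pt "0 0 -3 0 -0.3" --pt "0 0 -4 0 -0.3" --pt "0 2 -3 0 -0.2" --pt "0 4 0 0 0" --pt "0 4.5 0 0 0" --pt "0 4 0 0 0" --pt "0 3 3 0 0" --pt "0 0 4 0 0"

```text
clock: 15.7
eef_pos: [0.5297, -0.1611, 0.1486]
tcp_rot: [[0.982, 0.188, 0.003], [0.188, -0.982, -0.002], [0.003, 0.002, -1.0]]
force: [-0.4, 0.6, -0.0]
opening: 0.0425
```

servo_tool --pt "0 0 2 0 0" --pt "0 0 0 0 0"

```text
clock: 15.95
eef_pos: [0.5272, -0.1579, 0.1262]
tcp_rot: [[0.982, 0.191, -0.004], [0.191, -0.982, 0.002], [-0.004, -0.003, -1.0]]
force: [0.6, -0.1, 0.3]
opening: 0.0426
```

```bash
python3 -c "
from h import *
go(.5288,-.1586,.03,11.2)
shot('w6')"
```

```text
tool cm [0.18 0.12 9.62] turn -0.2 pos [ 0.5272 -0.1579  0.1262] yaw 11.0 F [ 0.6 -0.1  0.3] t 15.95 op 0.0426
```

View pics/w6.png

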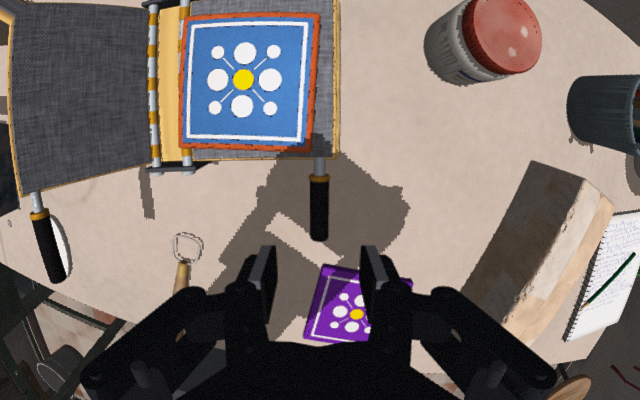

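The sleeve is at (318,178)–(318,241), centred between the fingers. I'll descend and grip.

servo_tool --pt "0 0 2 0 0" --pt "0 0 3 0 0" --pt "0 0 3 0 0" --pt "0 0 1.1 0 0" --pt "0 0 0.5 0 -0.2" --pt "0 0 0 0 -0.5" --pt "0 0 0 0 -0.7" --pt "0 0 0 0 -1"

```text
clock: 17.0
eef_pos: [0.5294, -0.1581, 0.0336]
tcp_rot: [[0.982, 0.191, 0.001], [0.191, -0.982, 0.0], [0.001, -0.0, -1.0]]
force: [-2.0, 4.7, 6.8]
opening: 0.0121
```

servo_tool --pt "0 0 0 0 -1" --pt "0 0 0 0 -1"

```text
clock: 17.25
eef_pos: [0.5294, -0.1581, 0.0336]
tcp_rot: [[0.982, 0.191, 0.001], [0.191, -0.982, 0.0], [0.001, -0.0, -1.0]]
force: [-1.1, 3.9, 6.3]
opening: 0.0123
```

servo_tool --pt "0 -0.01 -0.4 0 -1" --pt "0 -0.04 -0.52 0 -1" --pt "0 -0.07 -0.52 0 -1" --pt "0 -0.1 -0.52 0 -1" --pt "0 -0.12 -0.51 0 -1" --pt "0 -0.15 -0.5 0 -1" --pt "0 -0.17 -0.49 0 -1" --pt "0 -0.2 -0.48 0 -1"

```text
clock: 18.25
eef_pos: [0.528, -0.1519, 0.0719]
tcp_rot: [[0.981, 0.192, 0.004], [0.192, -0.981, -0.005], [0.003, 0.006, -1.0]]
force: [5.2, -6.3, -11.0]
opening: 0.0117
```

servo_tool --pt "0 -0.22 -0.47 0 -1" --pt "0 -0.25 -0.46 0 -1" --pt "0 -0.27 -0.44 0 -1" --pt "0 -0.3 -0.43 0 -1" --pt "0 -0.32 -0.41 0 -1" --pt "0 -0.34 -0.4 0 -1" --pt "0 0 0 0 -1"

```text
clock: 19.12
eef_pos: [0.5254, -0.1376, 0.1002]
tcp_rot: [[0.981, 0.192, 0.005], [0.192, -0.981, -0.01], [0.003, 0.01, -1.0]]
force: [-0.6, -11.7, 1.8]
opening: 0.0114
```

servo_tool --pt "0 0 0 0 -0.6" --pt "0 0 0 0 -0.5" --pt "0 0 0 0 -0.5"

```text
clock: 19.5
eef_pos: [0.5241, -0.1339, 0.0984]
tcp_rot: [[0.981, 0.192, 0.001], [0.192, -0.981, -0.002], [0.001, 0.002, -1.0]]
force: [-0.4, -4.0, 2.5]
opening: 0.0217
```

```bash
python3 -c "
from h import *
go(.5294,-.1581,.0336,11)
s=arm.observe();print(bd(s['eef_pos']))
shot('w7')"
```

```text
tool cm [0.05 2.46 6.48] turn 0.1 pos [ 0.5241 -0.1339  0.0984] yaw 11.1 F [-0.4 -4.   2.5] t 19.5 op 0.0217
[-0.09880664 -0.08884577]
```

View pics/w7.png

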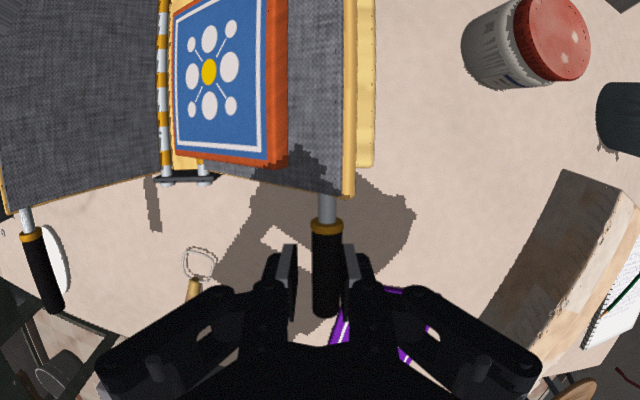

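The tile now sits with its edge at the channel, the leaf is at about 38°, and the sleeve stands between the loosened fingers (325,225–318). I'll go on upward with the fingers as a loose cage.

servo_tool --pt "0 -0.4 -0.33 0 -0.5" --pt "0 -0.42 -0.33 0 -0.5" --pt "0 -0.45 -0.32 0 -0.5" --pt "0 -0.45 -0.3 0 -0.5" --pt "0 -0.46 -0.28 0 -0.5" --pt "0 -0.47 -0.26 0 -0.5" --pt "0 -0.47 -0.25 0 -0.5" --pt "0 -0.48 -0.22 0 -0.5"

```text
clock: 20.55
eef_pos: [0.5203, -0.1028, 0.1251]
tcp_rot: [[0.981, 0.192, 0.009], [0.192, -0.981, -0.011], [0.006, 0.013, -1.0]]
force: [-0.4, -15.0, 12.1]
opening: 0.0215
```

servo_tool --pt "0 -0.49 -0.2 0 -0.5" --pt "0 -0.5 -0.18 0 -0.5" --pt "0 -0.5 -0.15 0 -0.5" --pt "0 -0.5 -0.12 0 -0.5" --pt "0 -0.5 -0.1 0 -0.5" --pt "0 0 0 0 -0.5"

```text
clock: 21.3
eef_pos: [0.514, -0.0747, 0.1302]
tcp_rot: [[0.981, 0.192, 0.005], [0.192, -0.981, -0.004], [0.004, 0.005, -1.0]]
force: [2.7, -5.5, 3.8]
opening: 0.0215
```

```bash
python3 -c "
from h import *
go(.5294,-.1581,.0336,11)
s=arm.observe();print(bd(s['eef_pos']))
shot('w8')"
```

```text
tool cm [-0.13  8.43  9.69] turn 0.1 pos [ 0.514  -0.0747  0.1302] yaw 11.1 F [ 2.7 -5.5  3.8] t 21.3 op 0.0215
[-0.09720485 -0.02879703]
```

View pics/w8.png

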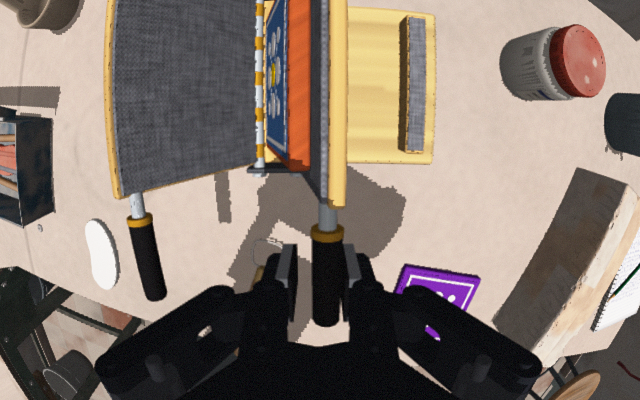

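The leaf is at about 79° with the tile standing against it. I'll go slowly past upright.

servo_tool --pt "0 -0.35 -0.05 0 -0.5" --pt "0 -0.35 -0.03 0 -0.5" --pt "0 -0.35 0 0 -0.5" --pt "0 -0.35 0 0 -0.5" --pt "0 -0.3 0 0 -0.5" --pt "0 -0.3 0 0 -0.5" --pt "0 -0.3 0 0 -0.5" --pt "0 -0.3 0 0 -0.5"

```text
clock: 22.35
eef_pos: [0.5083, -0.0488, 0.1302]
tcp_rot: [[0.981, 0.192, 0.003], [0.192, -0.981, -0.002], [0.003, 0.003, -1.0]]
force: [1.2, -4.4, 4.4]
opening: 0.0211
```

servo_tool --pt "0 -0.25 0.03 0 -0.5" --pt "0 -0.25 0.03 0 -0.5" --pt "0 -0.25 0.04 0 -0.5" --pt "0 -0.25 0.04 0 -0.5" --pt "0 -0.25 0.05 0 -0.5" --pt "0 -0.25 0.05 0 -0.5" --pt "0 -0.25 0.05 0 -0.5" --pt "0 0 0 0 -0.5"

```text
clock: 23.35
eef_pos: [0.5034, -0.0303, 0.1257]
tcp_rot: [[0.981, 0.192, -0.001], [0.192, -0.981, 0.001], [-0.001, -0.001, -1.0]]
force: [1.4, -2.5, 1.9]
opening: 0.0215
```

```bash
python3 -c "
from h import *
go(.5294,-.1581,.0336,11)
s=arm.observe();print(bd(s['eef_pos']))
shot('w9')"
```

```text
tool cm [ 0.11 13.05  9.2 ] turn 0.0 pos [ 0.5034 -0.0303  0.1257] yaw 11.0 F [ 1.4 -2.5  1.9] t 23.35 op 0.0215
[-0.09901808  0.01680555]
```

View pics/w9.png

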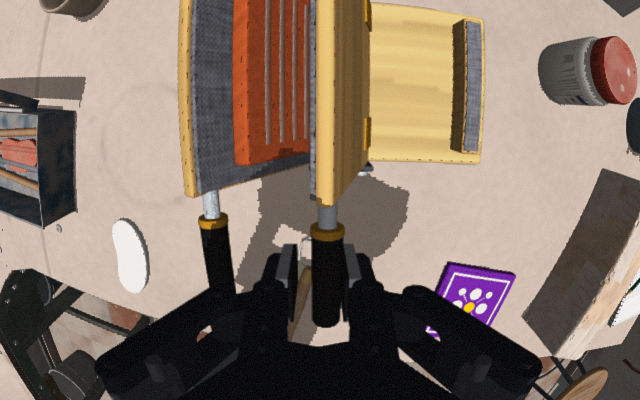

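The tile has gone over. Its striped red-brown back now shows against the raised left leaf, at (235–310, 0–165). I'll swing the right leaf back down.

servo_tool --pt "0 0.5 -0.1 0 -0.5" --pt "0 0.6 -0.1 0 -0.5" --pt "0 0.6 -0.1 0 -0.5" --pt "0 0.6 -0.1 0 -0.5" --pt "0 0.6 -0.05 0 -0.5" --pt "0 0.6 0 0 -0.5" --pt "0 0.6 0.05 0 -0.5" --pt "0 0.6 0.05 0 -0.5"

```text
clock: 24.4
eef_pos: [0.5123, -0.0761, 0.1295]
tcp_rot: [[0.982, 0.191, -0.002], [0.191, -0.982, 0.003], [-0.001, -0.003, -1.0]]
force: [-1.8, 5.1, 4.8]
opening: 0.0215
```

servo_tool --pt "0 0.6 0.1 0 -0.5" --pt "0 0.6 0.14 0 -0.5" --pt "0 0.6 0.2 0 -0.5" --pt "0 0.6 0.25 0 -0.5" --pt "0 0.6 0.3 0 -0.5" --pt "0 0.6 0.3 0 -0.5" --pt "0 0.55 0.35 0 -0.5" --pt "0 0.5 0.4 0 -0.5"

```text
clock: 25.4
eef_pos: [0.5217, -0.123, 0.1089]
tcp_rot: [[0.982, 0.191, -0.0], [0.191, -0.982, -0.0], [-0.0, 0.0, -1.0]]
force: [-0.9, 3.4, 1.8]
opening: 0.0215
```

servo_tool --pt "0 0.4 0.4 0 -0.5" --pt "0 0.4 0.4 0 -0.5" --pt "0 0 0 0 -0.7" --pt "0 0 0 0 -1" --pt "0 0 0 0 -1"

```text
clock: 26.02
eef_pos: [0.5226, -0.1292, 0.0996]
tcp_rot: [[0.982, 0.191, -0.001], [0.191, -0.982, 0.003], [-0.001, -0.003, -1.0]]
force: [1.8, 5.8, -4.8]
opening: 0.0124
```

```bash
python3 -c "
from h import *
go(.5294,-.1581,.0336,11)
s=arm.observe();print(bd(s['eef_pos']))"
```

```text
tool cm [0.12 2.98 6.59] turn 0.0 pos [ 0.5226 -0.1292  0.0996] yaw 11.0 F [ 1.8  5.8 -4.8] t 26.02 op 0.0124
[-0.0993736 -0.0839379]
```

servo_tool --pt "0 0.36 0.38 0 -1" --pt "0 0.34 0.4 0 -1" --pt "0 0.32 0.41 0 -1" --pt "0 0.3 0.43 0 -1" --pt "0 0.27 0.44 0 -1" --pt "0 0.25 0.46 0 -1" --pt "0 0.22 0.47 0 -1" --pt "0 0.2 0.48 0 -1"

```text
clock: 27.02
eef_pos: [0.527, -0.1516, 0.0659]
tcp_rot: [[0.982, 0.191, -0.001], [0.191, -0.982, 0.002], [-0.001, -0.003, -1.0]]
force: [-1.6, 7.4, 3.4]
opening: 0.0121
```

servo_tool --pt "0 0.17 0.49 0 -1" --pt "0 0.15 0.5 0 -1" --pt "0 0.12 0.51 0 -1" --pt "0 0.1 0.52 0 -1" --pt "0 0.07 0.52 0 -1" --pt "0 0.04 0.52 0 -1" --pt "0 0.01 0.4 0 -1" --pt "0 0 0.2 0 -1"

```text
clock: 28.02
eef_pos: [0.5283, -0.1581, 0.0299]
tcp_rot: [[0.982, 0.191, -0.002], [0.191, -0.982, 0.003], [-0.001, -0.003, -1.0]]
force: [-3.1, 6.5, 10.0]
opening: 0.0122
```

servo_tool --pt "0 0 0.2 0 -1" --pt "0 0 0.2 0 -1" --pt "0 0 0 0 -1"

```text
clock: 28.4
eef_pos: [0.5283, -0.1583, 0.026]
tcp_rot: [[0.982, 0.191, -0.002], [0.191, -0.981, 0.002], [-0.001, -0.002, -1.0]]
force: [-3.7, 6.6, 8.0]
opening: 0.0118
```

```bash
python3 -c "
from h import *
go(.5294,-.1581,.0336,11)
s=arm.observe();print(bd(s['eef_pos']))"
```

```text
tool cm [ 0.11 -0.   -0.76] turn 0.0 pos [ 0.5283 -0.1583  0.026 ] yaw 11.0 F [-3.7  6.6  8. ] t 28.4 op 0.0118
[-0.09937851 -0.11356169]
```

servo_tool --pt "0 0 0 0 -0.5" --pt "0 0 0 0 -0.2" --pt "0 0 -2 0 -0.2" --pt "0 0 -4 0 -0.2" --pt "0 0 -5 0 -0.2" --pt "0 -2 -5 0 -0.2" --pt "0 -4 -2 0 -0.2" --pt "0 -5 0 0 -0.2"

```text
clock: 29.4
eef_pos: [0.5092, -0.0513, 0.2103]
tcp_rot: [[0.982, 0.19, 0.007], [0.19, -0.982, -0.003], [0.007, 0.004, -1.0]]
force: [0.8, 0.7, -0.1]
opening: 0.0342
```

servo_tool --pt "0 -4.5 0 0 -0.2" --pt "0 -2.4 0 0 -0.2" --pt "0 0 0 0 -0.2"

```text
clock: 29.78
eef_pos: [0.4945, 0.0176, 0.2072]
tcp_rot: [[0.981, 0.194, 0.002], [0.194, -0.981, -0.001], [0.002, 0.001, -1.0]]
force: [0.3, -0.4, -0.6]
opening: 0.0338
```

```bash
python3 -c "
from h import *
p=B-.099*X+.0662*Y;go(p[0],p[1],.116,11.2)
shot('w10')"
```

```text
tool cm [-0.07 -0.08  9.12] turn -0.0 pos [0.4945 0.0176 0.2072] yaw 11.2 F [ 0.3 -0.4 -0.6] t 29.77 op 0.0338
```

View pics/w10.png

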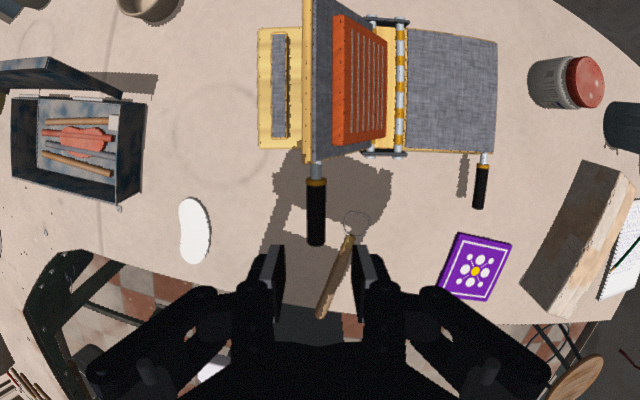

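The right leaf lies flat and empty. The tile leans back-side up against the left leaf, whose sleeve (316, 180–243) is centred between the fingers. I'll grip it and lower slowly.

servo_tool --pt "0 -0.05 2 0 -0.2" --pt "0 0 3 0 -0.2" --pt "0 0 2.5 0 -0.2" --pt "0 0 1.2 0 -0.2" --pt "0 0 0.4 0 -0.2" --pt "0 0 0 0 -0.5" --pt "0 0 0 0 -0.7" --pt "0 0 0 0 -1"

```text
clock: 30.82
eef_pos: [0.4949, 0.0182, 0.1163]
tcp_rot: [[0.982, 0.191, 0.001], [0.191, -0.982, 0.002], [0.001, -0.002, -1.0]]
force: [-1.9, 5.1, 3.0]
opening: 0.0122
```

servo_tool --pt "0 0 0 0 -1" --pt "0 -0.2 0.12 0 -1" --pt "0 -0.34 0.23 0 -1" --pt "0 -0.34 0.24 0 -1" --pt "0 -0.33 0.26 0 -1" --pt "0 -0.32 0.27 0 -1" --pt "0 -0.31 0.28 0 -1" --pt "0 -0.3 0.29 0 -1"

```text
clock: 31.82
eef_pos: [0.4913, 0.037, 0.1001]
tcp_rot: [[0.981, 0.193, 0.002], [0.193, -0.981, -0.003], [0.001, 0.004, -1.0]]
force: [-4.3, -4.3, 8.4]
opening: 0.0119
```

```bash
python3 -c "
from h import *
go(.4858,.0657,.0305,11)
s=arm.observe();print(bd(s['eef_pos']))"
```

```text
tool cm [ 0.   -2.95  6.95] turn 0.1 pos [0.4913 0.037  0.1001] yaw 11.1 F [-4.3 -4.3  8.4] t 31.82 op 0.0119
[-0.09775854  0.08516356]
```

Handle is at about 45° and the forces are small. Continuing.

servo_tool --pt "0 -0.29 0.31 0 -1" --pt "0 -0.27 0.32 0 -1" --pt "0 -0.26 0.33 0 -1" --pt "0 -0.24 0.34 0 -1" --pt "0 -0.23 0.35 0 -1" --pt "0 -0.21 0.36 0 -1" --pt "0 0 0 0 -1" --pt "0 0 0 0 -1"

```text
clock: 32.83
eef_pos: [0.4885, 0.0518, 0.0791]
tcp_rot: [[0.981, 0.192, 0.002], [0.192, -0.981, -0.002], [0.002, 0.003, -1.0]]
force: [-0.4, -5.2, 1.7]
opening: 0.0119
```

servo_tool --pt "0 0 0 0 -0.7" --pt "0 0 0 0 -0.6" --pt "0 0 0 0 -0.6" --pt "0 0 0 0 -0.8" --pt "0 0 0 0 -1" --pt "0 0 0 0 -1"

```text
clock: 33.58
eef_pos: [0.4879, 0.052, 0.0781]
tcp_rot: [[0.981, 0.192, 0.001], [0.192, -0.981, -0.002], [0.001, 0.002, -1.0]]
force: [0.8, -5.4, -0.6]
opening: 0.0118
```

```bash
python3 -c "
from h import *
go(.4858,.0657,.0305,11)
s=arm.observe();print(bd(s['eef_pos']))"
```

```text
tool cm [ 0.06 -1.39  4.76] turn 0.1 pos [0.4879 0.052  0.0781] yaw 11.1 F [ 0.8 -5.4 -0.6] t 33.58 op 0.0118
[-0.09823238  0.10062337]
```

servo_tool --pt "0 -0.2 0.37 0 -1" --pt "0 -0.18 0.37 0 -1" --pt "0 -0.17 0.38 0 -1" --pt "0 -0.15 0.39 0 -1" --pt "0 -0.14 0.39 0 -1" --pt "0 -0.12 0.4 0 -1" --pt "0 -0.1 0.4 0 -1" --pt "0 -0.09 0.4 0 -1"

```text
clock: 34.58
eef_pos: [0.4857, 0.0632, 0.0475]
tcp_rot: [[0.981, 0.192, 0.001], [0.192, -0.981, -0.002], [0.0, 0.002, -1.0]]
force: [-1.1, -6.0, 3.9]
opening: 0.0121
```

servo_tool --pt "0 -0.05 0.3 0 -1" --pt "0 -0.05 0.3 0 -1" --pt "0 -0.04 0.3 0 -1" --pt "0 -0.02 0.25 0 -1" --pt "0 -0.01 0.25 0 -1" --pt "0 0 0.2 0 -1" --pt "0 0 0.2 0 -1" --pt "0 0 0.2 0 -1"

```text
clock: 35.58
eef_pos: [0.4853, 0.0657, 0.0272]
tcp_rot: [[0.981, 0.192, 0.001], [0.192, -0.981, -0.0], [0.001, 0.0, -1.0]]
force: [-1.4, -2.9, 4.6]
opening: 0.0122
```

servo_tool --pt "0 0 0.2 0 -1" --pt "0 0 0.2 0 -1" --pt "0 0 0 0 -1"

```text
clock: 35.95
eef_pos: [0.4853, 0.0656, 0.0231]
tcp_rot: [[0.981, 0.192, 0.001], [0.192, -0.981, -0.001], [0.0, 0.001, -1.0]]
force: [-1.5, -2.6, 4.7]
opening: 0.0123
```

```bash
python3 -c "
from h import *
go(.4858,.0657,.0305,11)
s=arm.observe();print(bd(s['eef_pos']))"
```

```text
tool cm [ 0.06  0.   -0.74] turn 0.1 pos [0.4853 0.0656 0.0231] yaw 11.1 F [-1.5 -2.6  4.7] t 35.95 op 0.0123
[-0.09813755  0.11447809]
```

servo_tool --pt "0 0 0 0 -0.5" --pt "0 0 0 0 -0.2" --pt "0 0 0 0 -0.2" --pt "0 0 -2 0 -0.2" --pt "0 0 -4 0 -0.2" --pt "0 0 -5 0 -0.2" --pt "-1 3 -4 0 -0.2" --pt "-2 4 0 0 -0.2"

```text
clock: 36.95
eef_pos: [0.4713, -0.0095, 0.177]
tcp_rot: [[0.981, 0.194, 0.008], [0.194, -0.981, -0.002], [0.008, 0.003, -1.0]]
force: [0.6, 0.7, -0.8]
opening: 0.0343
```

servo_tool --pt "0 3 0 0 -0.2" --pt "0 0 0 0 -0.2" --pt "0 0 0 0 -0.2"

```text
clock: 37.33
eef_pos: [0.4743, -0.0375, 0.1726]
tcp_rot: [[0.982, 0.191, -0.001], [0.191, -0.982, 0.001], [-0.0, -0.001, -1.0]]
force: [0.1, 0.1, -0.5]
opening: 0.0341
```

```bash
python3 -c "
from h import *
go(.4858,.0657,.0305,11)
im=arm.read_camera('wrist')[:,:,::-1]
b=arm.read_camera('scene')[150:290,200:424,::-1]
cv2.imwrite('pics/w11.png',np.vstack([im[:320],cv2.resize(b,(448,280))[:, :] if 0 else np.pad(cv2.resize(b,(448,280)),((0,0),(0,192),(0,0)))]))"
```

```text
tool cm [ 3.11 -9.9  14.21] turn 0.0 pos [ 0.4743 -0.0375  0.1726] yaw 11.0 F [ 0.1  0.1 -0.5] t 37.33 op 0.0341
```

View pics/w11.png

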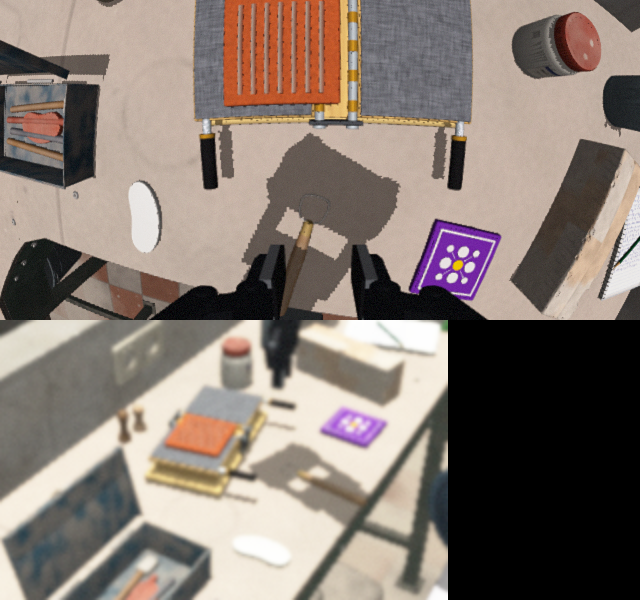

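The picture shows the tile striped back up on the left leaf, both leaves flat, and the rib in the tin. The tile's inner edge (340,100) overhangs the hinge rod, so I'll check whether it lies flat.

```bash
python3 -c "
from h import *
for n,u,v,z in [('outer',225,104,.064),('inner',339,102,.064),('outer2',230,2,.064),('inner2',337,2,.064),('Lh1',202,137,.049),('Lh2',211,187,.049),('Rh1',461,137,.049),('Rh2',455,188,.049),('jar',570,40,.09)]: p=at('wrist',u,v,z);print(n,p.round(3),bd(p).round(4))
"
```

```text
outer [0.54  0.053 0.064] [-0.0473  0.0911]
inner [ 0.557 -0.038  0.064] [-0.0483 -0.0013]
outer2 [0.627 0.066 0.064] [0.0405 0.0871]
inner2 [ 0.639 -0.021  0.064] [ 0.0358 -0.0001]
Lh1 [0.507 0.074 0.049] [-0.0749  0.1188]
Lh2 [0.463 0.06  0.049] [-0.1212  0.1137]
Rh1 [ 0.553 -0.155  0.049] [-0.0741 -0.1152]
Rh2 [ 0.506 -0.163  0.049] [-0.1225 -0.1137]
jar [ 0.675 -0.232  0.09 ] [ 0.0306 -0.2143]
```

```bash
python3 -c "
from h import *
s=arm.observe();print(s['force'],s['clock']);print(arm.finish_job())"
```

```text
[ 0.31267329 -0.13463527  0.45779942] 37.425
the job is handed in; nothing more can be done
None
```

The tile is turned over: it lies patterned side down on the left leaf, which was empty at the start, and both leaves are flat again. I handed the job in at 37.4 s.

- **Rib:** I put it in the tool tin first, and the last picture still shows it there.
- **Turning:** I raised the left leaf to about 58° and swung the tile's leaf slowly to about 106°, where the tile fell over. I then lowered the right leaf, and after it the left one with the tile.
- **Last checks:** The final picture shows the striped back up and both handles level. The gripper was clear of everything and the wrist force was about zero.
- **Tile position:** Its inner edge reaches about 15 mm past the left hinge axis into the channel, because that is where the edge stood while turning. The bulk of the tile is on the leaf. I measured its width as 88–92 mm instead of 96 mm, which I put down to pixel error.
- **Forces:** The highest I read between moves was about 43 N at the wrist, while gripping the left handle at 60°. It dropped to zero when I released it.
- **Loose items:** I did not measure the crock, jar and cup again at the end, but no move went near them.

I viewed 14 pictures, four over the budget of 10.

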